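# Make up two bearing repair kits at the workshop bench

## Robot

A 6-joint arm with a two-finger parallel gripper is mounted at the origin on the work surface. World frame = base frame: x ahead of the robot, y to its left, z up, the work surface at z = 0. Lengths are in m, angles in rad, forces in N, time in s.
With the tool pointing down it reaches from about 0.3 to 0.875 m from the base axis. Payload 6.4 kg.
Tool frame: the origin (TCP) lies at the very end of the fingers, on their centre line; the grasp point (between the pads) lies 19 mm behind it (ctrl.grip_point_offset is the z of the grasp point in the tool frame, in m); z points along the fingers, y is the direction in which the jaws open and shut (so a half turn about z gives the same grasp; the last joint's range is limited). The gripper opens to 85 mm and grips with 20 to 120 N. Pads are 22 mm wide; open, the fingers measure 114 mm over their backs; the gripper's body (76 mm by 85 mm) begins 54 mm behind the grasp point. The pads swing forward as they close: fully open they stand 13 mm farther back than shut.
Start: joints at [-1.373, 0.181, 1.607, -0, 1.354, -0.206], TCP at [0.226, -0.529, 0.231] pointing down, gripper open.
Joint ranges: [-2.99, 2.99], [-0.89, 2.07], [0.3, 2.58], [-1.14, 4.28], [0, 2.63], [-3.12, 3.12]. Speed limits (rad/s): [2.57, 2.57, 3.01, 3.14, 3.14, 3.14].

## Interface

Orientations are given as a unit quaternion [w, x, y, z].
In Python, from bench import status, cams, ctrl gives the robot as it stands.
- The arm moves only by the shell command python3 -m handwheel 'ROWS'. ROWS is JSON, a list of rows, each an object with "grip": the finger opening in cm, from 0 to 8.54; "linear": the shift along the tool's x, y, z in cm, a list of three; "rotation": the turn, a rotation vector about the tool's x, y, z in degrees, a list of three. A call has 1 to 12 rows; each row is the pose to reach, as a shift and turn from the pose commanded when the call began, along the tool's axes at that moment; what a row does not reach only later rows make up. A row lasts 1/12 s, in which the tool goes at most 41.7 mm and 7.16 degrees, less where a joint would pass 70% of its speed; a pose out of reach is approached as far as the arm can. A call with a gripper value outside its range is refused whole. The fingers move at their own pace and stop on an object; the grip force is fixed at half the most. Time passes only in rows, so rows that repeat a pose let the fingers close. It gives the time, the measured TCP pose, the force and the opening at its end, in the units of the state.
- status.get_obs(): the state, without advancing time (a new reading comes with each control period).
- cams.camera(name): name is "scene" or "top"; returns the picture (400x640x3 uint8, red, green, blue); there is no depth.
- cams.camera_info(name): a dict with "fovy" (degrees; the focal length in pixels is half the picture's height over the tangent of half this angle, whatever the lens; pixels are square), "cx", "cy" (the principal point, pixels), "world_from_camera" (4x4, takes a point from camera to world coordinates). Camera axes: x right, y down, z forward; pixel columns grow to the right and rows downward; lengths in m; the calibration is good to about 2 mm. A picture is of the moment at which its call begins. camera_info takes no time and is no camera call.
- ctrl.hand_in(): hands the job in, once; it reports no verdict.
The state is a dict: "time_s": time; "q": joint angles; "dq": joint speeds; "joint_efforts": joint torques, N m; "eef_pos": TCP position; "eef_rot": TCP orientation; "wrist_force": force on the tool from outside, world axes, zero at the start; "torque": the same for the moment, N m; "opening": opening from 0.0 (shut) to 1.0 (fully open).
Only numpy, scipy, OpenCV 4.12 (cv2) and the standard library are available. Lean on these libraries where they do the work, as an engineer would, in place of code of your own. Each camera call takes 0.05 s, during which the arm holds its last target.

## Task

Make up the two repair kits from the stock on the grey mat: in the blue tray, the big black-sealed bearing in the rubber-lined pocket and the aluminium coupling in the bare pocket; in the orange tray, the small red-sealed bearing in the rubber-lined pocket and the brass bush in the bare one. Stand each part upright, flat on the floor in the middle of its pocket. Leave the blue nut, the rubber buffer and the green knob where they are.

Things in the scene. Friction and masses are not known exactly. Their poses are not given: they have to be found in the camera images.
- big_bearing_c (a point): Big ball bearing: steel ring lying flat (axis upright), 48 mm outside diameter, 28 mm high, black seal on its face, 17 mm bore; 0.15 to 0.3 kg. Point: on its axis, half-way up; z along the axis, up. Stands loose on the bench among the stock.
- small_bearing_c (a point): Small ball bearing: steel ring lying flat (axis upright), 36 mm outside diameter, 28 mm high, red seal on its face, 12 mm bore; 0.1 to 0.2 kg. Point: on its axis, half-way up; z along the axis, up. Stands loose on the bench among the stock.
- coupling_c (a point): Shaft coupling: upright aluminium cylinder, 40 mm diameter, 44 mm high, with a yellow band round its middle; 0.1 to 0.2 kg. Point: on its axis, half-way up; z along the axis, up. Stands loose on the bench among the stock.
- bush_c (a point): Brass flanged bush standing on its flange, 36 mm high: the flange at the bottom is 40 mm in diameter and 6 mm thick, the barrel above it 30 mm in diameter and 30 mm high, 20 mm bore; 0.1 to 0.2 kg. Point: on its axis, half-way up; z along the axis, up. Stands loose on the bench among the stock.
- blue_tray: Blue kit tray. Fixed to the bench. Flat kit tray, 98 mm along its x, 192 mm along its y, rim 10 mm high and 4 mm thick; origin at the centre of its underside on the bench, z up. A 4 mm divider, as high as the rim, across its middle makes two square pockets 90 x 90 mm, whose floors are 4 mm above the bench. The pocket lined with black rubber is centred 47 mm along the tray's +y from the origin, the bare blue pocket 47 mm along its -y.
- orange_tray: Orange kit tray. Fixed to the bench. Flat kit tray, 98 mm along its x, 192 mm along its y, rim 10 mm high and 4 mm thick; origin at the centre of its underside on the bench, z up. A 4 mm divider, as high as the rim, across its middle makes two square pockets 90 x 90 mm, whose floors are 4 mm above the bench. The pocket lined with black rubber is centred 47 mm along the tray's +y from the origin, the bare orange pocket 47 mm along its -y.
- nut_c (a point): Blue nylon hexagon nut lying flat, 41 mm across the flats (47 mm across the corners), 24 mm high; to be left alone. Point: on its axis, half-way up; z along the axis, up. Stands loose on the bench among the stock.
- buffer_c (a point): Black rubber buffer, 40 mm diameter and 26 mm high, with an 8 mm steel stud standing 12 mm above it (38 mm in all); to be left alone. Point: on its axis, 13 mm above the bench. Stands loose among the stock.
- star_knob_c (a point): Green five-lobed star knob on a steel hub, 44 mm across, 30 mm high; to be left alone. Point: on its axis, half-way up; z along the axis, up. Stands loose on the bench among the stock.

How it is judged:
By the outcome, as a careful person would: the job done as asked, in the order asked, and still so for the second after the job is handed in, with the robot touching nothing.
It also fails if it takes over 128 s, if anything falls off the work surface, if the arm or the gripper's body presses on something with over 40 N, if the wrist force passes 120 N, or if a joint passes its speed limit or range.

## Working session

There is one attempt and no reset: what is moved stays moved. The work goes in short steps, Python scripts to look and compute and a shell command to move; the robot and the scene stay as the last step left them, time stands still between calls to the robot, and variables do not carry over. Pictures are saved under pics/ and viewed, and the job is handed in when it is done.

```bash
mkdir -p pics; ls
python3 - <<'E'
from bench import status,cams,ctrl
import cv2
print(status.get_obs()); print(ctrl.grip_point_offset)
for n in("scene","top"):
    print(n,cams.camera_info(n)); cv2.imwrite(f"pics/{n}0.png",cv2.cvtColor(cams.camera(n),cv2.COLOR_RGB2BGR))
E
```

```text
pics
{'time_s': 0.0, 'q': array([-1.37332445e+00,  1.81556424e-01,  1.60799886e+00, -1.18428399e-06,
        1.35375738e+00, -2.06277044e-01]), 'dq': array([ 4.71667650e-04, -8.73748904e-04, -2.10119386e-04,  1.35791550e-03,
        7.13065734e-05,  4.72375059e-04]), 'joint_efforts': array([ 1.45247359e-03, -4.44860029e+01, -3.51342881e+01, -2.33672263e-04,
        9.02995351e-03, -5.11188915e-06]), 'eef_pos': array([ 0.22581988, -0.52821801,  0.2303799 ]), 'eef_rot': array([-8.59995562e-04,  9.79692071e-01,  2.00506127e-01,  3.20808261e-06]), 'wrist_force': array([-0.27294492,  0.80198755, -0.92802169]), 'torque': array([-0.07067338,  0.04541837, -0.00978248]), 'opening': 0.9987272632933868}
-0.0187
scene {'fovy': 51.18795794363691, 'cx': 314.16380534329124, 'cy': 207.53606068300093, 'world_from_camera': array([[ 0.27881777,  0.72859708, -0.62562525,  1.11179047],
       [ 0.96020801, -0.20054025,  0.19438156, -0.16259212],
       [ 0.01616279, -0.65492741, -0.75551893,  0.71906826],
       [ 0.        ,  0.        ,  0.        ,  1.        ]])}
top {'fovy': 48.08614149728873, 'cx': 316.757880314976, 'cy': 199.5438820023143, 'world_from_camera': array([[ 0.01806942, -0.99547831,  0.09325461,  0.44810001],
       [-0.99981463, -0.01737006,  0.00830571, -0.0102777 ],
       [-0.00664832, -0.0933874 , -0.99560765,  1.19269347],
       [ 0.        ,  0.        ,  0.        ,  1.        ]])}
```

View pics/scene0.png

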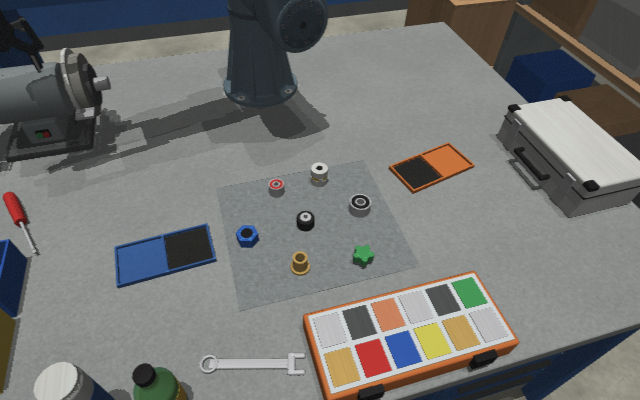

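View pics/top0.png

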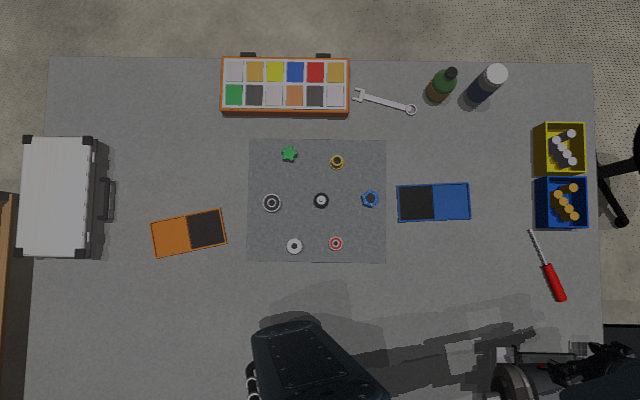

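Run:
```python
import cv2
a=cv2.imread("pics/top0.png")[130:270,140:480]; b=cv2.imread("pics/scene0.png")[135:295,110:480]
cv2.imwrite("pics/topz.png",cv2.resize(a,None,fx=2.3,fy=2.3,interpolation=cv2.INTER_CUBIC))
cv2.imwrite("pics/scz.png",cv2.resize(b,None,fx=2.1,fy=2.1,interpolation=cv2.INTER_CUBIC))
```

```text
(no output)
```

View pics/topz.png

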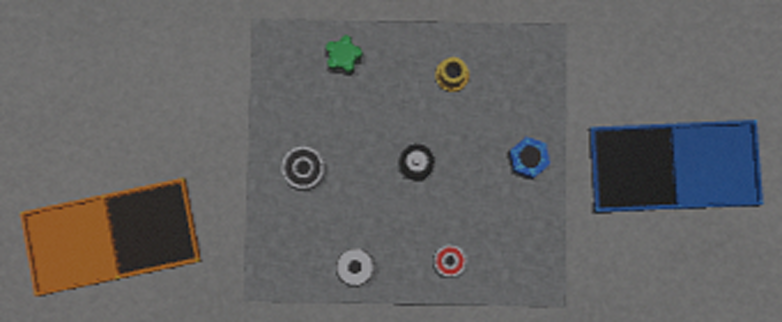

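View pics/scz.png

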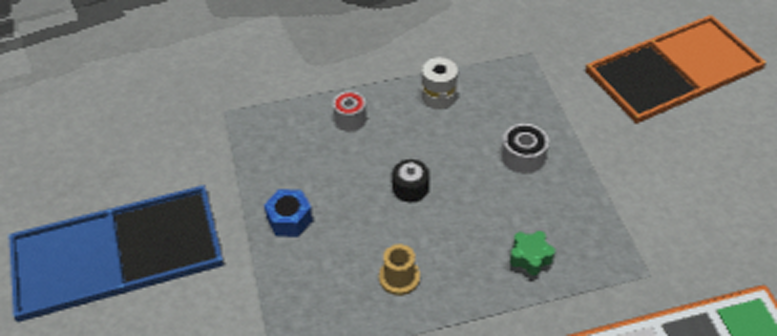

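```bash
cat > h.py <<'E'
import cv2, numpy as np
from bench import status,cams,ctrl
def ray(n,u,v,z):
    i=cams.camera_info(n); f=200/np.tan(np.radians(i["fovy"]/2)); T=np.array(i["world_from_camera"])
    d=T[:3,:3]@np.array([(u-i["cx"])/f,(v-i["cy"])/f,1]); o=T[:3,3]
    return (o+d*(z-o[2])/d[2])[:2]
def comp(mask,near,amin=0):
    c,_=cv2.findContours(mask.astype(np.uint8),cv2.RETR_EXTERNAL,cv2.CHAIN_APPROX_NONE)
    c=[k for k in c if cv2.contourArea(k)>amin]
    return min(c,key=lambda k:np.hypot(*(k.reshape(-1,2).mean(0)-near)))
def crop(img,u,v,r=16,s=8):
    p=img[v-r:v+r,u-r:u+r]; return cv2.resize(p,None,fx=s,fy=s,interpolation=cv2.INTER_CUBIC)
def full(x,u,v,r=16,s=8): return (np.asarray(x)+.5)/s-.5+[u-r,v-r]
E
python3 - <<'E'
from h import *
rgb={n:cv2.cvtColor(cv2.imread(f"pics/{n}0.png"),cv2.COLOR_BGR2RGB) for n in("scene","top")}
P={"red":{"top":(336,243),"scene":(276,186)},"big":{"top":(271,203),"scene":(360,204)},"coup":{"top":(294,246),"scene":(319,172)},"bush":{"top":(337,161),"scene":(300,262)}}
Z={"red":.028,"big":.028,"coup":.044,"bush":.036}
for k in P:
  tiles=[]
  for n in P[k]:
    u,v=P[k][n]; c=crop(rgb[n],u,v).astype(int); r,g,b=c[...,0],c[...,1],c[...,2]
    gr=c.mean(2)
    if k=="red": m=(r-g)>40
    elif k=="coup": m=gr>150
    elif k=="bush": m=(r-b)>30
    else: m=gr<70
    try:
      ct=comp(m,(128,128),300); e=cv2.fitEllipse(ct); x,y,w,h=cv2.boundingRect(ct)
      q=full(e[0],u,v); print(k,n,q.round(2),np.array(e[1]).round(0)/8,"ell->",ray(n,*q,Z[k]).round(4), "bbox",full((x+w/2,y+h/2),u,v),w/8,h/8, ray(n,*full((x+w/2,y+h/2),u,v),Z[k]).round(4))
    except Exception as ex: print(k,n,ex)
    t=c.clip(0,255).astype(np.uint8)[...,::-1].copy(); cv2.drawContours(t,[ct],-1,(255,0,255),1); tiles.append(cv2.resize(t,(200,200)))
  P[k]=np.vstack(tiles)
cv2.imwrite("pics/tiles.png",np.hstack(list(P.values())))
# trays
for n in rgb:
  hsv=cv2.cvtColor(rgb[n],cv2.COLOR_RGB2HSV); g=rgb[n].mean(2)
  for nm,lo,hi,box in (("blue",105,125,{"top":(390,175,480,230),"scene":(105,215,225,295)}),("orange",5,20,{"top":(140,200,235,265),"scene":(380,135,480,198)})):
    x0,y0,x1,y1=box[n]; s=4
    H=cv2.resize(rgb[n][y0:y1,x0:x1],None,fx=s,fy=s,interpolation=cv2.INTER_CUBIC); hv=cv2.cvtColor(H,cv2.COLOR_RGB2HSV)
    m=((hv[...,0]>=lo-3)&(hv[...,0]<=hi+3)&(hv[...,1]>100))
    ct=max(cv2.findContours(m.astype(np.uint8),cv2.RETR_EXTERNAL,cv2.CHAIN_APPROX_NONE)[0],key=cv2.contourArea)
    pts=(ct.reshape(-1,2)+.5)/s-.5+[x0,y0]
    w=np.array([ray(n,*p,.010) for p in pts])
    rc=cv2.minAreaRect((w*1000).astype(np.float32)); bp=cv2.boxPoints(rc)
    # dark pocket centroid (floor z=.004)
    dk=(H.max(2)<80); fill=np.zeros(m.shape,np.uint8); cv2.drawContours(fill,[ct],-1,1,-1); fill=cv2.erode(fill,np.ones((13,13)))
    ys,xs=np.where(dk&(fill>0)); d=ray(n,(xs.mean()+.5)/s-.5+x0,(ys.mean()+.5)/s-.5+y0,.004)
    print(n,nm,"rect c",np.round(rc[0],1),"size",np.round(rc[1],1),"ang",round(rc[2],1),"dark",(d*1000).round(1))
E
```

```text
red top [335.26 242.94] [11.75 11.75] ell-> [ 0.4454 -0.0504] bbox [335.4375 242.9375] 12.25 12.0 [ 0.4454 -0.0509]
red scene [275.81 183.59] [ 9.875 13.625] ell-> [ 0.4461 -0.0496] bbox [275.9375 183.625 ] 13.75 10.125 [ 0.4463 -0.0493]
big top [271.23 202.27] [14.5  14.75] ell-> [0.548  0.1181] bbox [271.25 202.25] 14.875 14.875 [0.548  0.1181]
big scene [359.99 201.32] [12.875 17.375] ell-> [0.549  0.1186] bbox [360.0625 201.4375] 17.25 13.25 [0.5494 0.1187]
coup top [293.76 246.01] [12.25 13.5 ] ell-> [0.4357 0.0558] bbox [293.875  245.9375] 13.375 14.25 [0.4359 0.0555]
coup scene [318.92 167.43] [12.    17.375] ell-> [0.4367 0.0564] bbox [318.875 167.375] 17.875 12.375 [0.4365 0.0563]
bush top [336.24 161.93] [14.75 15.  ] ell-> [ 0.656  -0.0497] bbox [336.25   161.9375] 15.125 15.5 [ 0.6559 -0.0497]
bush scene [299.69 263.19] [19.125 24.75 ] ell-> [ 0.6759 -0.0538] bbox [299.8125 262.8125] 20.0 24.5 [ 0.6751 -0.0533]
scene blue rect c [ 562.3 -308.9] size [104.2 191.7] ang 3.4 dark [ 553.8 -268.7]
scene orange rect c [470.3 338. ] size [104.8 199.3] ang 12.9 dark [475.5 297.9]
top blue rect c [ 558.5 -309.3] size [ 98.8 192.9] ang 3.6 dark [ 556.9 -267.9]Traceback (most recent call last):
  File "<stdin>", line 30, in <module>
  File "h.py", line 4, in ray
    i=cams.camera_info(n); f=200/np.tan(np.radians(i["fovy"]/2)); T=np.array(i["world_from_camera"])
ValueError: time passes only in moves, steps and waits
```

View pics/tiles.png

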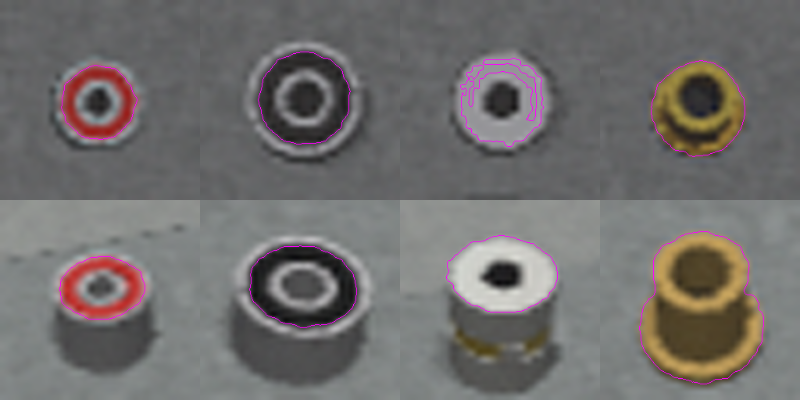

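```bash
sed -i 's/i=cams.camera_info(n)/i=INFO[n]/; s/^def ray/INFO={n:cams.camera_info(n) for n in ("scene","top")}\ndef ray/' h.py
python3 - <<'E'
from h import *
rgb={n:cv2.cvtColor(cv2.imread(f"pics/{n}0.png"),cv2.COLOR_BGR2RGB) for n in("scene","top")}
T=[]
for k,n,u,v,z in (("coup","top",294,246,.044),("bore","top",337,161,.036),("bore","scene",300,262,.036),("flange","scene",300,262,.006),("flange","top",337,161,.006)):
    c=crop(rgb[n],u,v).astype(int); gr=c.mean(2)
    if k=="coup": m=gr>120
    elif k=="bore": m=gr<(70 if n=="top" else 105)
    else: m=(c[...,0]-c[...,2])>30
    ct=comp(m,(128,100) if k=="bore" else (128,128),300)
    if n=="scene" and k=="flange":
        x,y,w,h=cv2.boundingRect(ct); print("flange bbox",full((x,y),u,v),full((x+w,y+h),u,v))
        # lower half of outline
        p=ct.reshape(-1,2); p=p[p[:,1]>y+.62*h]; e=cv2.fitEllipse(p)
    else: e=cv2.fitEllipse(ct)
    q=full(e[0],u,v); print(k,n,q.round(2),np.round(e[1],0)/8,ray(n,*q,z).round(4))
    t=c.clip(0,255).astype(np.uint8)[...,::-1].copy(); cv2.drawContours(t,[ct],-1,(255,0,255),1); cv2.ellipse(t,e,(0,255,0),1); T.append(cv2.resize(t,(160,160)))
cv2.imwrite("pics/t2.png",np.hstack(T))
for n in rgb:
  for nm,lo,hi,box in (("blue",105,125,{"top":(390,175,480,230),"scene":(105,215,225,295)}),("orange",5,20,{"top":(140,200,235,265),"scene":(380,135,480,198)})):
    x0,y0,x1,y1=box[n]; s=4
    H=cv2.resize(rgb[n][y0:y1,x0:x1],None,fx=s,fy=s,interpolation=cv2.INTER_CUBIC); hv=cv2.cvtColor(H,cv2.COLOR_RGB2HSV)
    m=((hv[...,0]>=lo-3)&(hv[...,0]<=hi+3)&(hv[...,1]>100))
    ct=max(cv2.findContours(m.astype(np.uint8),cv2.RETR_EXTERNAL,cv2.CHAIN_APPROX_NONE)[0],key=cv2.contourArea)
    pts=(ct.reshape(-1,2)+.5)/s-.5+[x0,y0]
    w=np.array([ray(n,*p,.010) for p in pts]); rc=cv2.minAreaRect((w*1000).astype(np.float32))
    print(n,nm,"rect c",np.round(rc[0],1),np.round(rc[1],1),"ang",round(rc[2],1))
    # approx quad in pixels
    hull=cv2.convexHull(pts.astype(np.float32)); 
    for col in ("floor","dark"):
        if col=="dark": mm=(H.max(2)<75)
        else: mm=m
        mm=cv2.morphologyEx(mm.astype(np.uint8),cv2.MORPH_OPEN,np.ones((25,25)))
        c2=max(cv2.findContours(mm,cv2.RETR_EXTERNAL,cv2.CHAIN_APPROX_NONE)[0],key=cv2.contourArea)
        p2=(c2.reshape(-1,2)+.5)/s-.5+[x0,y0]; w2=np.array([ray(n,*p,.004) for p in p2]); r2=cv2.minAreaRect((w2*1000).astype(np.float32))
        print("   ",col,np.round(r2[0],1),np.round(r2[1],1),round(r2[2],1))
E
```

```text
coup top [293.86 245.55] [14.875 15.25 ] [0.4369 0.0556]
bore top [336.72 159.9 ] [6.625 7.   ] [ 0.6614 -0.0509]
bore scene [299.59 257.08] [8.375 9.625] [ 0.6621 -0.0503]
flange bbox [289.8125 250.5625] [309.8125 275.0625]
flange scene [299.73 265.89] [17.625 19.75 ] [ 0.663  -0.0506]
flange top [336.24 161.93] [14.75 15.  ] [ 0.6614 -0.0507]
scene blue rect c [ 562.3 -308.9] [104.2 191.7] ang 3.4
    floor [ 560.4 -356. ] [104.9 100.9] 3.4
    dark [ 551.6 -263.3] [89.3 88.4] 3.5
scene orange rect c [470.3 338. ] [104.8 199.3] ang 12.9
    floor [455.  386.2] [105.4 110.7] 12.8
    dark [473.9 298.2] [85.8 86.1] 13.2
top blue rect c [ 558.5 -309.3] [ 98.8 192.9] ang 3.6
    floor [ 562.  -356.9] [ 99.1 100.4] 3.5
    dark [ 556.6 -264.3] [89.3 89.1] 3.6
top orange rect c [465.8 339.1] [ 99.3 194.3] ang 13.0
    floor [455.6 385.7] [ 99.7 103.3] 12.9
    dark [476.7 295.2] [88.2 87.7] 12.5
```

View pics/t2.png

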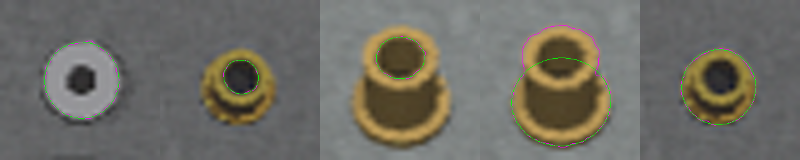

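```bash
cat > go.py <<'E'
import sys,numpy as np
from scipy.spatial.transform import Rotation as R
from bench import status
def go(x,y,z,jaw=-37):
    o=status.get_obs(); w,a,b,c=o["eef_rot"]; Rc=R.from_quat([a,b,c,w])
    t=np.radians(jaw); yv=np.array([np.cos(t),np.sin(t),0]); zv=np.array([0,0,-1.]); xv=np.cross(yv,zv)
    Rt=R.from_matrix(np.column_stack([xv,yv,zv]))
    print("t",round(o["time_s"],2),"pos",o["eef_pos"].round(4),"op cm",round(o["opening"]*8.54,2),"F",o["wrist_force"].round(1))
    print("linear cm",(Rc.inv().apply(np.array([x,y,z])-o["eef_pos"])*100).round(2),"rot deg",np.degrees((Rc.inv()*Rt).as_rotvec()).round(1))
go(*map(float,sys.argv[1:]))
E
python3 go.py 0.5485 0.1183 0.12
```

```text
t 0.1 pos [ 0.2258 -0.5283  0.2305] op cm 8.52 F [0.7 0.3 0.2]
linear cm [ 55.07 -46.76  11.14] rot deg [ -0.1  -0.  -29.9]
```

```bash
python3 -m handwheel '[{"grip":6.6,"linear":[27.5,-23.4,5.6],"rotation":[0,0,-29.9]},{"grip":6.6,"linear":[27.5,-23.4,5.6],"rotation":[0,0,-29.9]},{"grip":6.6,"linear":[27.5,-23.4,5.6],"rotation":[0,0,-29.9]},{"grip":6.6,"linear":[27.5,-23.4,5.6],"rotation":[0,0,-29.9]},{"grip":6.6,"linear":[27.5,-23.4,5.6],"rotation":[0,0,-29.9]},{"grip":6.6,"linear":[27.5,-23.4,5.6],"rotation":[0,0,-29.9]},{"grip":6.6,"linear":[27.5,-23.4,5.6],"rotation":[0,0,-29.9]},{"grip":6.6,"linear":[27.5,-23.4,5.6],"rotation":[0,0,-29.9]},{"grip":6.6,"linear":[27.5,-23.4,5.6],"rotation":[0,0,-29.9]},{"grip":6.6,"linear":[27.5,-23.4,5.6],"rotation":[0,0,-29.9]}]'; python3 go.py 0.5485 0.1183 0.12
```

```text
time_s: 0.93
eef_pos: [0.3875, -0.1999, 0.1737]
eef_rot: [-0.002, 0.894, 0.449, 0.0]
wrist_force: [-0.1, 0.2, -0.1]
opening: 0.77
t 0.93 pos [ 0.3875 -0.1999  0.1737] op cm 6.58 F [-0.1  0.2 -0.1]
linear cm [35.12 -6.07  5.48] rot deg [-0.2 -0.1  0.3]
```

```bash
python3 -m handwheel '[{"grip":6.6,"linear":[35.1,-6.1,5.5],"rotation":[0,0,0]},{"grip":6.6,"linear":[35.1,-6.1,5.5],"rotation":[0,0,0]},{"grip":6.6,"linear":[35.1,-6.1,5.5],"rotation":[0,0,0]},{"grip":6.6,"linear":[35.1,-6.1,5.5],"rotation":[0,0,0]},{"grip":6.6,"linear":[35.1,-6.1,5.5],"rotation":[0,0,0]},{"grip":6.6,"linear":[35.1,-6.1,5.5],"rotation":[0,0,0]},{"grip":6.6,"linear":[35.1,-6.1,5.5],"rotation":[0,0,0]},{"grip":6.6,"linear":[35.1,-6.1,5.5],"rotation":[0,0,0]},{"grip":6.6,"linear":[35.1,-6.1,5.5],"rotation":[0,0,0]},{"grip":6.6,"linear":[35.1,-6.1,5.5],"rotation":[0,0,0]},{"grip":6.6,"linear":[35.1,-6.1,5.5],"rotation":[0,0,0]}]'; python3 go.py 0.5485 0.1183 0.003
python3 - <<'E'
from h import *
for n in("scene","top"):
    im=cv2.cvtColor(cams.camera(n),cv2.COLOR_RGB2BGR); cv2.imwrite(f"pics/{n}1.png",im)
    if n=="scene": cv2.imwrite("pics/scz1.png",cv2.resize(im[80:260,240:480],None,fx=3,fy=3,interpolation=cv2.INTER_CUBIC))
E
```

```text
time_s: 1.85
eef_pos: [0.549, 0.1125, 0.1194]
eef_rot: [-0.0, 0.894, 0.448, -0.001]
wrist_force: [0.0, -0.3, -0.1]
opening: 0.77
t 1.85 pos [0.549  0.1125 0.1194] op cm 6.57 F [ 0.  -0.3 -0.1]
linear cm [ 0.45 -0.37 11.64] rot deg [-0.1  0.1  0.2]
```

View pics/scz1.png

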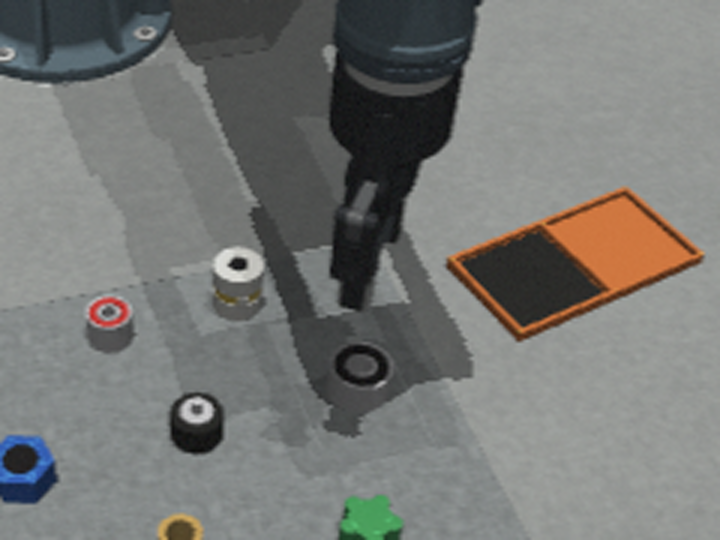

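The gripper hangs over the big bearing (scene px ~360,201), fingertips near (357,182). Still settling; re-measure, then descend.

```bash
python3 go.py 0.5485 0.1183 0.003
```

```text
t 1.95 pos [0.5487 0.1108 0.1199] op cm 6.61 F [ 0.8 -0.1 -0.3]
linear cm [ 0.59 -0.46 11.69] rot deg [-0.   0.1  0. ]
```

```bash
python3 -m handwheel '[{"grip":6.6,"linear":[0.6,-0.46,3],"rotation":[0,0,0]},{"grip":6.6,"linear":[0.6,-0.46,7],"rotation":[0,0,0]},{"grip":6.6,"linear":[0.6,-0.46,7.5],"rotation":[0,0,0]},{"grip":6.6,"linear":[0.6,-0.46,7.5],"rotation":[0,0,0]},{"grip":6.6,"linear":[0.6,-0.46,7.5],"rotation":[0,0,0]}]'; python3 go.py 0.5485 0.1183 0.003
python3 - <<'E'
from h import *
for n in("scene","top"):
    im=cv2.cvtColor(cams.camera(n),cv2.COLOR_RGB2BGR)
    if n=="scene": cv2.imwrite("pics/scz2.png",cv2.resize(im[120:240,280:440],None,fx=4.5,fy=4.5,interpolation=cv2.INTER_CUBIC))
    else: cv2.imwrite("pics/tz2.png",cv2.resize(im[150:260,210:330],None,fx=5,fy=5,interpolation=cv2.INTER_CUBIC))
E
python3 go.py 0.5485 0.1183 0.003
```

```text
time_s: 2.37
eef_pos: [0.5494, 0.1181, 0.0463]
eef_rot: [0.0, 0.895, 0.446, -0.0]
wrist_force: [0.2, -0.7, 0.1]
opening: 0.771
t 2.37 pos [0.5494 0.1181 0.0463] op cm 6.59 F [ 0.2 -0.7  0.1]
linear cm [-0.04 -0.09  4.33] rot deg [ 0.  0. -0.]
t 2.47 pos [0.551  0.1185 0.0478] op cm 6.61 F [-0.3 -0.4 -0.2]
linear cm [-0.18 -0.2   4.48] rot deg [ 0.2 -0.1 -0. ]
```

View pics/scz2.png

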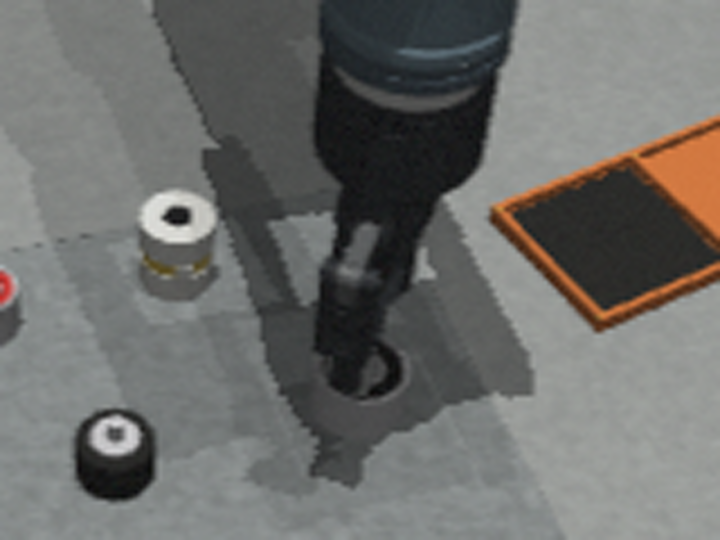

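View pics/tz2.png

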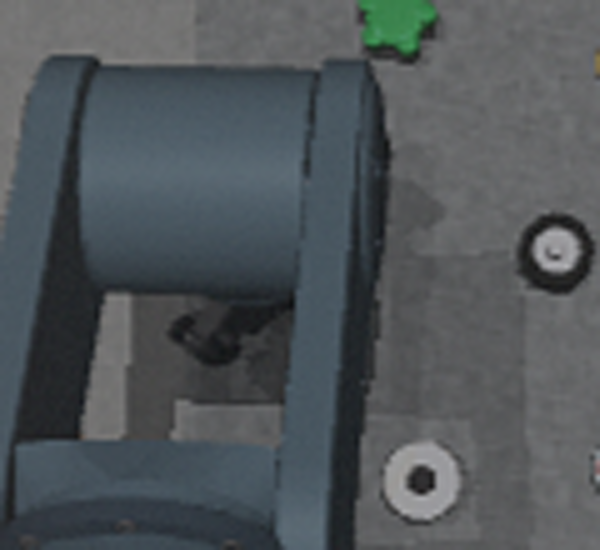

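```bash
python3 -m handwheel '[{"grip":6.6,"linear":[0,0,0],"rotation":[0,0,0]},{"grip":6.6,"linear":[0,0,0],"rotation":[0,0,0]}]';python3 go.py 0.5485 0.1183 0.003
python3 - <<'E'
from h import *
for z in (.04,.05,.055,.06,.065): print(z,ray("scene",280+345/4.5,120+390/4.5,z))
E
```

```text
time_s: 2.63
eef_pos: [0.5505, 0.119, 0.0472]
eef_rot: [0.001, 0.895, 0.446, 0.001]
wrist_force: [0.1, -0.2, 0.6]
opening: 0.771
t 2.63 pos [0.5505 0.119  0.0472] op cm 6.58 F [ 0.1 -0.2  0.6]
linear cm [-0.18 -0.12  4.42] rot deg [ 0.1 -0.1  0. ]
0.04 [0.57146618 0.10139807]
0.05 [0.57942302 0.09751054]
0.055 [0.58340145 0.09556677]
0.06 [0.58737987 0.093623  ]
0.065 [0.5913583  0.09167923]
```

```bash
python3 -m handwheel '[{"grip":6.6,"linear":[-0.18,-0.12,2],"rotation":[0,0,0]},{"grip":6.6,"linear":[-0.18,-0.12,3.5],"rotation":[0,0,0]},{"grip":6.6,"linear":[-0.18,-0.12,4.3],"rotation":[0,0,0]},{"grip":6.6,"linear":[-0.18,-0.12,4.3],"rotation":[0,0,0]},{"grip":6.6,"linear":[-0.18,-0.12,4.3],"rotation":[0,0,0]}]'; python3 go.py 0.5485 0.1183 0.003
```

```text
time_s: 3.05
eef_pos: [0.5472, 0.1185, 0.0026]
eef_rot: [-0.0, 0.895, 0.447, -0.0]
wrist_force: [0.3, -0.0, 0.0]
opening: 0.777
t 3.05 pos [0.5472 0.1185 0.0026] op cm 6.63 F [ 0.3 -0.   0. ]
linear cm [ 0.06  0.11 -0.04] rot deg [-0.  0.  0.]
```

```bash
python3 -m handwheel '[{"grip":3,"linear":[0,0,0],"rotation":[0,0,0]},{"grip":3,"linear":[0,0,0],"rotation":[0,0,0]},{"grip":3,"linear":[0,0,0],"rotation":[0,0,0]},{"grip":3,"linear":[0,0,0],"rotation":[0,0,0]},{"grip":3,"linear":[0,0,0],"rotation":[0,0,0]},{"grip":3,"linear":[0,0,0],"rotation":[0,0,0]}]'; python3 go.py 0.5485 0.1183 0.12
```

```text
time_s: 3.55
eef_pos: [0.5485, 0.1184, 0.0038]
eef_rot: [0.001, 0.895, 0.447, 0.001]
wrist_force: [-1.4, 0.6, 6.3]
opening: 0.543
t 3.55 pos [0.5485 0.1184 0.0038] op cm 4.64 F [-1.4  0.6  6.3]
linear cm [ 1.000e-02  4.000e-02 -1.162e+01] rot deg [ 0.1 -0.1  0. ]
```

```bash
python3 -m handwheel '[{"grip":3,"linear":[0,0,-2],"rotation":[0,0,0]},{"grip":3,"linear":[0,0,-5],"rotation":[0,0,0]},{"grip":3,"linear":[0,0,-9],"rotation":[0,0,0]},{"grip":3,"linear":[0,0,-9],"rotation":[0,0,0]},{"grip":3,"linear":[0,0,-9],"rotation":[0,0,0]},{"grip":3,"linear":[0,0,-9],"rotation":[0,0,0]}]'; python3 go.py 0.5556 -0.2621 0.095
```

```text
time_s: 4.05
eef_pos: [0.5465, 0.1185, 0.0919]
eef_rot: [-0.0, 0.895, 0.446, -0.0]
wrist_force: [-0.1, -0.2, -3.8]
opening: 0.541
t 4.05 pos [0.5465 0.1185 0.0919] op cm 4.62 F [-0.1 -0.2 -3.8]
linear cm [-29.86  23.61  -0.31] rot deg [-0.  0.  0.]
```

```bash
python3 -m handwheel '[{"grip":3,"linear":[-1.5,1.2,0],"rotation":[0,0,0]},{"grip":3,"linear":[-4,3.2,0],"rotation":[0,0,0]},{"grip":3,"linear":[-7,5.5,0],"rotation":[0,0,0]},{"grip":3,"linear":[-10,7.9,0],"rotation":[0,0,0]},{"grip":3,"linear":[-13,10.3,0],"rotation":[0,0,0]},{"grip":3,"linear":[-16,12.7,0],"rotation":[0,0,0]},{"grip":3,"linear":[-19,15,0],"rotation":[0,0,0]},{"grip":3,"linear":[-22,17.4,0],"rotation":[0,0,0]},{"grip":3,"linear":[-25,19.8,0],"rotation":[0,0,0]},{"grip":3,"linear":[-27.5,21.8,0],"rotation":[0,0,0]},{"grip":3,"linear":[-29.2,23.2,0],"rotation":[0,0,0]},{"grip":3,"linear":[-29.9,23.6,0],"rotation":[0,0,0]}]'; python3 -m handwheel '[{"grip":3,"linear":[0,0,0],"rotation":[0,0,0]},{"grip":3,"linear":[0,0,0],"rotation":[0,0,0]},{"grip":3,"linear":[0,0,0],"rotation":[0,0,0]}]';python3 go.py 0.5556 -0.2621 0.009
python3 - <<'E'
from h import *
for n in("scene","top"):
    im=cv2.cvtColor(cams.camera(n),cv2.COLOR_RGB2BGR)
    if n=="scene": cv2.imwrite("pics/scz3.png",cv2.resize(im[130:300,90:290],None,fx=3.5,fy=3.5,interpolation=cv2.INTER_CUBIC))
E
```

```text
time_s: 5.05
eef_pos: [0.5544, -0.2654, 0.0899]
eef_rot: [-0.001, 0.896, 0.445, -0.001]
wrist_force: [0.3, 0.1, -2.5]
opening: 0.543
time_s: 5.3
eef_pos: [0.5551, -0.2603, 0.091]
eef_rot: [-0.001, 0.895, 0.447, -0.0]
wrist_force: [0.3, 0.3, -2.3]
opening: 0.536
t 5.3 pos [ 0.5551 -0.2603  0.091 ] op cm 4.58 F [ 0.3  0.3 -2.3]
linear cm [-0.12  0.17  8.2 ] rot deg [-0.2 -0.   0.1]
```

View pics/scz3.png

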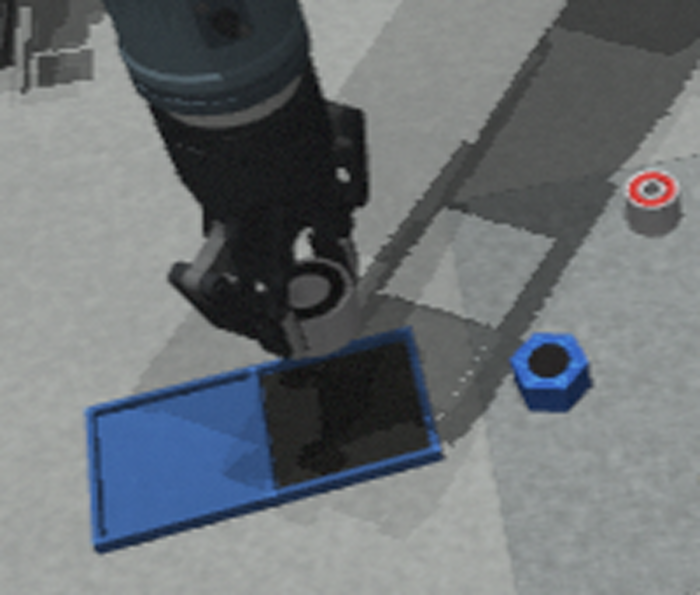

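The bearing is held upright (seal at zoom px 315,288), over the rubber pocket. Descending.

```bash
python3 -m handwheel '[{"grip":3,"linear":[-0.12,0.17,2],"rotation":[0,0,0]},{"grip":3,"linear":[-0.12,0.17,4],"rotation":[0,0,0]},{"grip":3,"linear":[-0.12,0.17,6],"rotation":[0,0,0]},{"grip":3,"linear":[-0.12,0.17,7.2],"rotation":[0,0,0]},{"grip":3,"linear":[-0.12,0.17,7.4],"rotation":[0,0,0]},{"grip":3,"linear":[-0.12,0.17,7.4],"rotation":[0,0,0]},{"grip":3,"linear":[-0.12,0.17,7.4],"rotation":[0,0,0]},{"grip":3,"linear":[-0.12,0.17,7.4],"rotation":[0,0,0]}]'; python3 go.py 0.5556 -0.2621 0.0085
```

```text
time_s: 6.07
eef_pos: [0.5576, -0.2649, 0.0198]
eef_rot: [0.001, 0.895, 0.447, 0.001]
wrist_force: [-0.2, -0.3, -2.8]
opening: 0.538
t 6.07 pos [ 0.5576 -0.2649  0.0198] op cm 4.6 F [-0.2 -0.3 -2.8]
linear cm [ 0.1  -0.33  1.13] rot deg [ 0.2 -0.   0.1]
```

```bash
python3 - <<'E'
s=open("go.py").read()
s=s.replace("from bench import status","from bench import status,cams")
s=s.replace('o=status.get_obs();','''L=[]
    for k in range(8):
        cams.camera("top"); L.append(status.get_obs())
    o=L[-1]; P=np.array([l["eef_pos"] for l in L]); print("sd mm",(P.std(0)*1000).round(2)); o["eef_pos"]=P.mean(0); o["wrist_force"]=np.mean([l["wrist_force"] for l in L],0);o["eef_rot"]=np.mean([l["eef_rot"] for l in L],0);''')
open("go.py","w").write(s)
E
python3 go.py 0.5556 -0.2621 0.0085
```

```text
sd mm [0.34 0.18 0.46]
t 6.47 pos [ 0.557  -0.2647  0.0192] op cm 4.64 F [-0.1 -0.2 -2.6]
linear cm [ 0.12 -0.27  1.07] rot deg [ 0.1 -0.   0. ]
```

```bash
python3 -m handwheel '[{"grip":3,"linear":[0.12,-0.27,0.4],"rotation":[0,0,0]},{"grip":3,"linear":[0.12,-0.27,0.8],"rotation":[0,0,0]},{"grip":3,"linear":[0.12,-0.27,0.9],"rotation":[0,0,0]},{"grip":3,"linear":[0.12,-0.27,0.9],"rotation":[0,0,0]},{"grip":3,"linear":[0.12,-0.27,0.9],"rotation":[0,0,0]}]'; python3 go.py 0.5556 -0.2621 0.008
```

```text
time_s: 6.88
eef_pos: [0.5549, -0.2616, 0.0089]
eef_rot: [-0.0, 0.895, 0.447, -0.0]
wrist_force: [-0.4, -0.0, -2.5]
opening: 0.542
sd mm [0.04 0.03 0.09]
t 7.28 pos [ 0.5552 -0.2618  0.0094] op cm 4.63 F [-0.1 -0.3 -2.8]
linear cm [0.01 0.05 0.14] rot deg [ 0. -0.  0.]
```

```bash
python3 -m handwheel '[{"grip":3,"linear":[0,0.03,0.1],"rotation":[0,0,0]},{"grip":3,"linear":[0,0.03,0.16],"rotation":[0,0,0]},{"grip":3,"linear":[0,0.03,0.16],"rotation":[0,0,0]},{"grip":3,"linear":[0,0.03,0.16],"rotation":[0,0,0]}]'; python3 go.py 0.5556 -0.2621 0.008
```

```text
time_s: 7.62
eef_pos: [0.5554, -0.2621, 0.0079]
eef_rot: [0.0, 0.895, 0.446, 0.0]
wrist_force: [-0.9, -0.2, 0.5]
opening: 0.541
sd mm [0.01 0.01 0.01]
t 8.02 pos [ 0.5554 -0.262   0.0079] op cm 4.61 F [-1.   0.3  0.8]
linear cm [ 0.01  0.02 -0.01] rot deg [0. 0. 0.]
```

Contact (force went from -2.8 to +0.8 N). Release narrowly and lift.

```bash
python3 -m handwheel '[{"grip":5.2,"linear":[0,0,0],"rotation":[0,0,0]},{"grip":5.5,"linear":[0,0,0],"rotation":[0,0,0]},{"grip":5.6,"linear":[0,0,0],"rotation":[0,0,0]},{"grip":5.6,"linear":[0,0,0],"rotation":[0,0,0]},{"grip":5.6,"linear":[0,0,-1],"rotation":[0,0,0]},{"grip":5.6,"linear":[0,0,-3],"rotation":[0,0,0]},{"grip":5.8,"linear":[0,0,-6],"rotation":[0,0,0]},{"grip":5.8,"linear":[0,0,-9],"rotation":[0,0,0]},{"grip":5.8,"linear":[0,0,-9],"rotation":[0,0,0]},{"grip":5.8,"linear":[0,0,-9],"rotation":[0,0,0]}]'; python3 go.py 0.4368 0.056 0.09
```

```text
time_s: 8.85
eef_pos: [0.557, -0.2631, 0.101]
eef_rot: [0.003, 0.895, 0.447, 0.001]
wrist_force: [-0.0, -0.3, -0.1]
opening: 0.68
sd mm [0.43 0.3  0.87]
t 9.25 pos [ 0.5547 -0.2615  0.0969] op cm 5.78 F [ 0.1  0.1 -0.4]
linear cm [ 18.28 -28.52   0.73] rot deg [-0.1  0.   0. ]
```

```bash
python3 -m handwheel '[{"grip":5.8,"linear":[9,-14,0],"rotation":[0,0,0]},{"grip":5.8,"linear":[9,-14,0],"rotation":[0,0,0]},{"grip":5.8,"linear":[9,-14,0],"rotation":[0,0,0]},{"grip":5.8,"linear":[18.3,-28.5,0],"rotation":[0,0,0]},{"grip":5.8,"linear":[18.3,-28.5,0],"rotation":[0,0,0]},{"grip":5.8,"linear":[18.3,-28.5,0],"rotation":[0,0,0]},{"grip":5.8,"linear":[18.3,-28.5,0],"rotation":[0,0,0]},{"grip":5.8,"linear":[18.3,-28.5,0],"rotation":[0,0,0]},{"grip":5.8,"linear":[18.3,-28.5,0],"rotation":[0,0,0]},{"grip":5.8,"linear":[18.3,-28.5,0],"rotation":[0,0,0]},{"grip":5.8,"linear":[18.3,-28.5,0],"rotation":[0,0,0]},{"grip":5.8,"linear":[18.3,-28.5,0],"rotation":[0,0,0]}]'; python3 go.py 0.4368 0.056 0.010
python3 - <<'E'
from h import *
for n in("scene","top"):
    im=cv2.cvtColor(cams.camera(n),cv2.COLOR_RGB2BGR); cv2.imwrite(f"pics/{n}4.png",im)
    if n=="scene": cv2.imwrite("pics/scz4.png",cv2.resize(im[110:300,100:390],None,fx=2.7,fy=2.7,interpolation=cv2.INTER_CUBIC))
E
```

```text
time_s: 10.25
eef_pos: [0.4385, 0.0546, 0.0979]
eef_rot: [0.0, 0.895, 0.446, 0.0]
wrist_force: [0.4, -0.2, 1.3]
opening: 0.682
sd mm [0.28 0.31 0.08]
t 10.65 pos [0.4381 0.0547 0.0977] op cm 5.79 F [-0.  -0.   0.2]
linear cm [ 0.03 -0.19  8.77] rot deg [ 0.   0.  -0.1]
```

View pics/scz4.png

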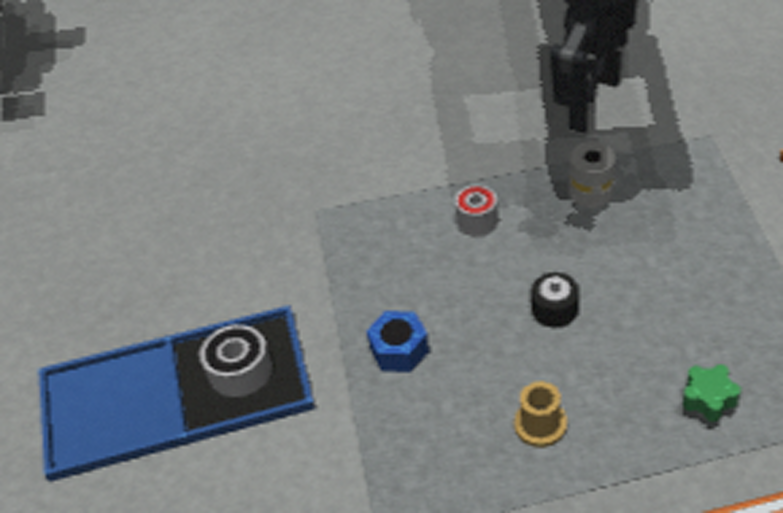

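View pics/top4.png

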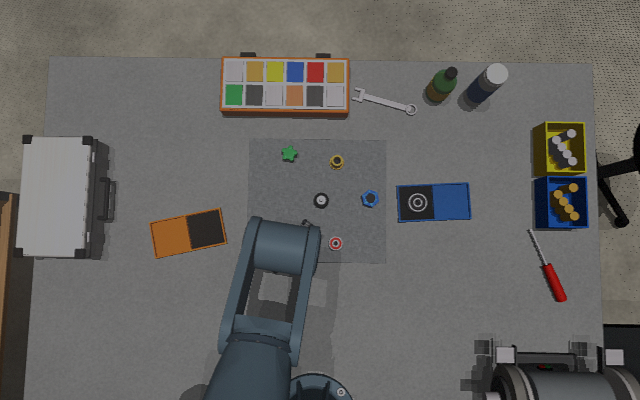

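The big bearing stands in the rubber pocket (scene zoom 235,355; top 418,202). The gripper is over the coupling. Descend.

```bash
python3 -m handwheel '[{"grip":5.8,"linear":[0.03,-0.19,2],"rotation":[0,0,0]},{"grip":5.8,"linear":[0.03,-0.19,4],"rotation":[0,0,0]},{"grip":5.8,"linear":[0.03,-0.19,6],"rotation":[0,0,0]},{"grip":5.8,"linear":[0.03,-0.19,8],"rotation":[0,0,0]},{"grip":5.8,"linear":[0.03,-0.19,8.9],"rotation":[0,0,0]},{"grip":5.8,"linear":[0.03,-0.19,8.9],"rotation":[0,0,0]},{"grip":5.8,"linear":[0.03,-0.19,8.9],"rotation":[0,0,0]}]'; python3 go.py 0.4368 0.056 0.009
```

```text
time_s: 11.33
eef_pos: [0.4362, 0.0571, 0.0087]
eef_rot: [-0.0, 0.895, 0.447, -0.0]
wrist_force: [0.3, -0.4, -0.2]
opening: 0.681
sd mm [0.24 0.03 0.21]
t 11.73 pos [0.4371 0.0569 0.0096] op cm 5.81 F [0.4 0.1 0.2]
linear cm [-0.1   0.03  0.06] rot deg [ 0.1 -0.   0. ]
```

```bash
python3 -m handwheel '[{"grip":5.8,"linear":[-0.1,0,0],"rotation":[0,0,0]},{"grip":2.5,"linear":[-0.1,0,0],"rotation":[0,0,0]},{"grip":2.5,"linear":[-0.1,0,0],"rotation":[0,0,0]},{"grip":2.5,"linear":[-0.1,0,0],"rotation":[0,0,0]},{"grip":2.5,"linear":[-0.1,0,0],"rotation":[0,0,0]},{"grip":2.5,"linear":[-0.1,0,0],"rotation":[0,0,0]},{"grip":2.5,"linear":[-0.1,0,0],"rotation":[0,0,0]}]'; python3 go.py 0.4368 0.056 0.009
```

```text
time_s: 12.32
eef_pos: [0.4359, 0.0561, 0.0091]
eef_rot: [0.0, 0.895, 0.447, 0.0]
wrist_force: [-2.2, -0.0, 5.3]
opening: 0.455
sd mm [0.02 0.01 0.01]
t 12.72 pos [0.4359 0.0561 0.0091] op cm 3.89 F [-1.4 -0.5  5.2]
linear cm [0.04 0.08 0.01] rot deg [0. 0. 0.]
```

```bash
python3 -m handwheel '[{"grip":2.5,"linear":[0,0,-2],"rotation":[0,0,0]},{"grip":2.5,"linear":[0,0,-5],"rotation":[0,0,0]},{"grip":2.5,"linear":[0,0,-9],"rotation":[0,0,0]},{"grip":2.5,"linear":[0,0,-9],"rotation":[0,0,0]},{"grip":2.5,"linear":[0,0,-9],"rotation":[0,0,0]}]'; python3 go.py 0.5615 -0.3559 0.10
```

```text
time_s: 13.13
eef_pos: [0.4376, 0.056, 0.1009]
eef_rot: [0.002, 0.895, 0.446, 0.002]
wrist_force: [0.4, 0.2, -1.8]
opening: 0.457
sd mm [0.54 0.07 0.64]
t 13.53 pos [0.4347 0.0563 0.0976] op cm 3.86 F [-0.1 -0.2 -1.1]
linear cm [-25.31  34.92  -0.28] rot deg [-0.1  0.1  0. ]
```

```bash
python3 -m handwheel '[{"grip":2.5,"linear":[-1,1.4,0],"rotation":[0,0,0]},{"grip":2.5,"linear":[-3,4.1,0],"rotation":[0,0,0]},{"grip":2.5,"linear":[-5.2,7.2,0],"rotation":[0,0,0]},{"grip":2.5,"linear":[-7.5,10.3,0],"rotation":[0,0,0]},{"grip":2.5,"linear":[-9.8,13.5,0],"rotation":[0,0,0]},{"grip":2.5,"linear":[-12.1,16.7,0],"rotation":[0,0,0]},{"grip":2.5,"linear":[-14.4,19.9,0],"rotation":[0,0,0]},{"grip":2.5,"linear":[-16.7,23,0],"rotation":[0,0,0]},{"grip":2.5,"linear":[-19,26.2,0],"rotation":[0,0,0]},{"grip":2.5,"linear":[-21.3,29.4,0],"rotation":[0,0,0]},{"grip":2.5,"linear":[-23.6,32.5,0],"rotation":[0,0,0]},{"grip":2.5,"linear":[-24.8,34.2,0],"rotation":[0,0,0]}]';python3 -m handwheel '[{"grip":2.5,"linear":[-0.5,0.7,0],"rotation":[0,0,0]},{"grip":2.5,"linear":[-0.5,0.7,0],"rotation":[0,0,0]},{"grip":2.5,"linear":[-0.5,0.7,0],"rotation":[0,0,0]}]'; python3 go.py 0.5615 -0.3559 0.014
```

```text
time_s: 14.53
eef_pos: [0.5601, -0.352, 0.098]
eef_rot: [0.001, 0.895, 0.445, -0.0]
wrist_force: [-0.4, -0.1, -1.1]
opening: 0.454
time_s: 14.78
eef_pos: [0.5617, -0.3547, 0.0975]
eef_rot: [-0.001, 0.895, 0.446, -0.0]
wrist_force: [-0.0, 0.2, -2.0]
opening: 0.455
sd mm [0.28 0.46 0.45]
t 15.18 pos [ 0.5623 -0.3543  0.0985] op cm 3.89 F [-0.3 -0.1 -1.2]
linear cm [-0.18  0.04  8.45] rot deg [-0.1 -0.   0.1]
```

```bash
python3 -m handwheel '[{"grip":2.5,"linear":[-0.18,0.04,2],"rotation":[0,0,0]},{"grip":2.5,"linear":[-0.18,0.04,4],"rotation":[0,0,0]},{"grip":2.5,"linear":[-0.18,0.04,6],"rotation":[0,0,0]},{"grip":2.5,"linear":[-0.18,0.04,7.6],"rotation":[0,0,0]},{"grip":2.5,"linear":[-0.18,0.04,8.2],"rotation":[0,0,0]},{"grip":2.5,"linear":[-0.18,0.04,8.3],"rotation":[0,0,0]},{"grip":2.5,"linear":[-0.18,0.04,8.3],"rotation":[0,0,0]}]'; python3 go.py 0.5615 -0.3559 0.013
```

```text
time_s: 15.77
eef_pos: [0.5618, -0.3575, 0.016]
eef_rot: [0.0, 0.895, 0.447, 0.0]
wrist_force: [0.2, 0.2, 0.2]
opening: 0.457
sd mm [0.2  0.15 0.31]
t 16.17 pos [ 0.5623 -0.358   0.0169] op cm 3.88 F [ 0.1 -0.2 -1.4]
linear cm [ 0.12 -0.19  0.39] rot deg [0.1 0.  0. ]
```

```bash
python3 -m handwheel '[{"grip":2.5,"linear":[0.12,-0.19,0.1],"rotation":[0,0,0]},{"grip":2.5,"linear":[0.12,-0.19,0.25],"rotation":[0,0,0]},{"grip":2.5,"linear":[0.12,-0.19,0.35],"rotation":[0,0,0]},{"grip":2.5,"linear":[0.12,-0.19,0.4],"rotation":[0,0,0]},{"grip":2.5,"linear":[0.12,-0.19,0.4],"rotation":[0,0,0]},{"grip":2.5,"linear":[0.12,-0.19,0.4],"rotation":[0,0,0]}]'; python3 go.py 0.5615 -0.3559 0.013
```

```text
time_s: 16.67
eef_pos: [0.5609, -0.3551, 0.0131]
eef_rot: [-0.0, 0.895, 0.447, -0.0]
wrist_force: [-4.3, 5.3, 10.5]
opening: 0.455
sd mm [0.01 0.01 0.01]
t 17.07 pos [ 0.5609 -0.3551  0.0131] op cm 3.82 F [-4.1  3.7 10.1]
linear cm [-0.02  0.1   0.01] rot deg [-0.  -0.   0.1]
```

Seated. Release and lift.

```bash
python3 -m handwheel '[{"grip":4.3,"linear":[0,0,0],"rotation":[0,0,0]},{"grip":4.7,"linear":[0,0,0],"rotation":[0,0,0]},{"grip":4.9,"linear":[0,0,0],"rotation":[0,0,0]},{"grip":4.9,"linear":[0,0,0],"rotation":[0,0,0]},{"grip":4.9,"linear":[0,0,-1],"rotation":[0,0,0]},{"grip":4.9,"linear":[0,0,-3],"rotation":[0,0,0]},{"grip":4.9,"linear":[0,0,-6],"rotation":[0,0,0]},{"grip":5.2,"linear":[0,0,-9],"rotation":[0,0,0]},{"grip":5.4,"linear":[0,0,-9],"rotation":[0,0,0]},{"grip":5.4,"linear":[0,0,-9],"rotation":[0,0,0]}]'; python3 go.py 0.4457 -0.050 0.10
```

```text
time_s: 17.9
eef_pos: [0.5625, -0.3568, 0.1053]
eef_rot: [0.003, 0.895, 0.447, 0.001]
wrist_force: [-0.6, 0.5, -0.7]
opening: 0.634
sd mm [0.41 0.37 0.95]
t 18.3 pos [ 0.5603 -0.3549  0.1008] op cm 5.41 F [ 0.   0.  -0.4]
linear cm [ 17.47 -27.5    0.13] rot deg [-0.1 -0.   0. ]
```

```bash
python3 -m handwheel '[{"grip":5.4,"linear":[9,-14,0],"rotation":[0,0,0]},{"grip":5.4,"linear":[9,-14,0],"rotation":[0,0,0]},{"grip":5.4,"linear":[9,-14,0],"rotation":[0,0,0]},{"grip":5.4,"linear":[17.5,-27.5,0],"rotation":[0,0,0]},{"grip":5.4,"linear":[17.5,-27.5,0],"rotation":[0,0,0]},{"grip":5.4,"linear":[17.5,-27.5,0],"rotation":[0,0,0]},{"grip":5.4,"linear":[17.5,-27.5,0],"rotation":[0,0,0]},{"grip":5.4,"linear":[17.5,-27.5,0],"rotation":[0,0,0]},{"grip":5.4,"linear":[17.5,-27.5,0],"rotation":[0,0,0]},{"grip":5.4,"linear":[17.5,-27.5,0],"rotation":[0,0,0]},{"grip":5.4,"linear":[17.5,-27.5,0],"rotation":[0,0,0]},{"grip":5.4,"linear":[17.5,-27.5,0],"rotation":[0,0,0]}]'; python3 go.py 0.4457 -0.050 0.004
python3 - <<'E'
from h import *
for n in("scene","top"):
    im=cv2.cvtColor(cams.camera(n),cv2.COLOR_RGB2BGR); cv2.imwrite(f"pics/{n}5.png",im)
    if n=="scene": cv2.imwrite("pics/scz5.png",cv2.resize(im[110:300,100:390],None,fx=2.7,fy=2.7,interpolation=cv2.INTER_CUBIC))
    else: cv2.imwrite("pics/tz5.png",cv2.resize(im[170:235,390:480],None,fx=6,fy=6,interpolation=cv2.INTER_CUBIC))
E
```

```text
time_s: 19.3
eef_pos: [0.4472, -0.0511, 0.102]
eef_rot: [0.0, 0.895, 0.446, 0.0]
wrist_force: [0.5, -0.2, -0.7]
opening: 0.631
sd mm [0.24 0.28 0.1 ]
t 19.7 pos [ 0.4467 -0.051   0.1017] op cm 5.38 F [ 0.1 -0.1  0.1]
linear cm [ 0.02 -0.13  9.77] rot deg [ 0.  0. -0.]
```

View pics/scz5.png

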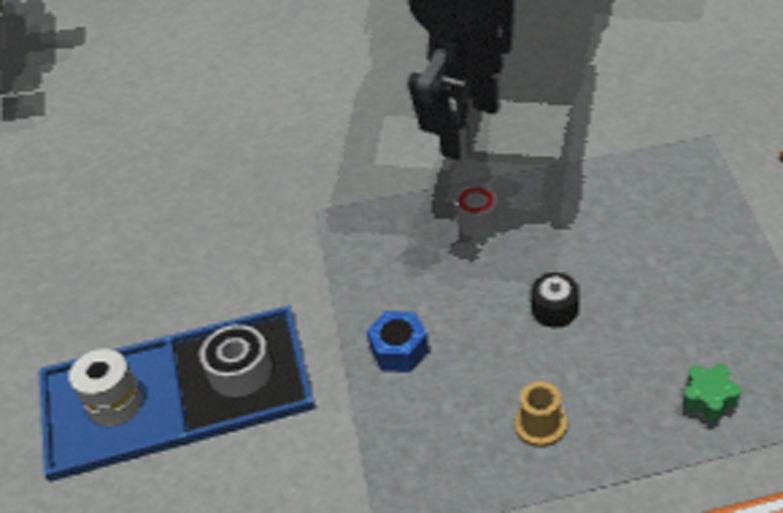

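View pics/tz5.png

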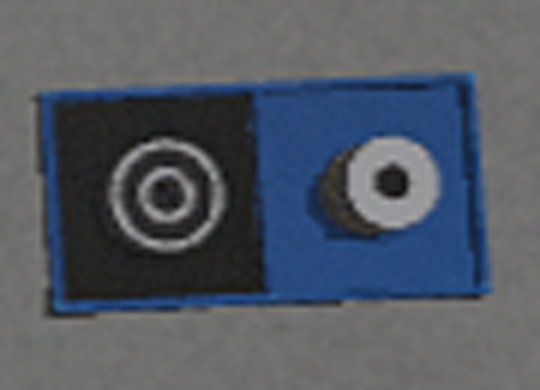

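Run:
```python
from h import *
print(ray("top",390+(393+.5)/6-.5,170+(182.5)/6-.5,.048),ray("top",390+(168.5)/6-.5,170+(194.5)/6-.5,.032))
s=2.7
print(ray("scene",100+98.5/s-.5,110+370.5/s-.5,.048),ray("scene",100+235/s-.5,110+350.5/s-.5,.032))
```

```text
[ 0.56053701 -0.35470226] [ 0.55519874 -0.26234843]
[ 0.56098723 -0.35335008] [ 0.55607133 -0.25957518]
```

Both blue-tray parts stand upright and within ~2 mm of centre. Now the red bearing.

```bash
python3 -m handwheel '[{"grip":5.4,"linear":[0.02,-0.13,2],"rotation":[0,0,0]},{"grip":5.4,"linear":[0.02,-0.13,4],"rotation":[0,0,0]},{"grip":5.4,"linear":[0.02,-0.13,6],"rotation":[0,0,0]},{"grip":5.4,"linear":[0.02,-0.13,8],"rotation":[0,0,0]},{"grip":5.4,"linear":[0.02,-0.13,9.4],"rotation":[0,0,0]},{"grip":5.4,"linear":[0.02,-0.13,9.7],"rotation":[0,0,0]},{"grip":5.4,"linear":[0.02,-0.13,9.7],"rotation":[0,0,0]}]'; python3 go.py 0.4457 -0.050 0.004
```

```text
time_s: 20.38
eef_pos: [0.4446, -0.0489, 0.0039]
eef_rot: [-0.001, 0.895, 0.446, -0.001]
wrist_force: [-0.2, -1.0, -0.3]
opening: 0.634
sd mm [0.32 0.12 0.32]
t 20.78 pos [ 0.4461 -0.0495  0.0055] op cm 5.4 F [0.2 0.1 0.2]
linear cm [-0.07 -0.    0.15] rot deg [ 0.1 -0.   0. ]
```

```bash
python3 -m handwheel '[{"grip":5.4,"linear":[-0.07,0,0.15],"rotation":[0,0,0]},{"grip":2.2,"linear":[-0.07,0,0.15],"rotation":[0,0,0]},{"grip":2.2,"linear":[-0.07,0,0.15],"rotation":[0,0,0]},{"grip":2.2,"linear":[-0.07,0,0.15],"rotation":[0,0,0]},{"grip":2.2,"linear":[-0.07,0,0.15],"rotation":[0,0,0]},{"grip":2.2,"linear":[-0.07,0,0.15],"rotation":[0,0,0]},{"grip":2.2,"linear":[-0.07,0,0.15],"rotation":[0,0,0]}]'; python3 go.py 0.4457 -0.05 0.1
```

```text
time_s: 21.37
eef_pos: [0.4451, -0.0499, 0.0035]
eef_rot: [-0.0, 0.895, 0.446, -0.0]
wrist_force: [-1.7, 0.1, 5.8]
opening: 0.402
sd mm [0.01 0.01 0.01]
t 21.77 pos [ 0.4451 -0.0498  0.0035] op cm 3.45 F [-1.9  0.3  5. ]
linear cm [ 0.02  0.06 -9.65] rot deg [-0.  0.  0.]
```

```bash
python3 -m handwheel '[{"grip":2.2,"linear":[0,0,-2],"rotation":[0,0,0]},{"grip":2.2,"linear":[0,0,-5],"rotation":[0,0,0]},{"grip":2.2,"linear":[0,0,-9],"rotation":[0,0,0]},{"grip":2.2,"linear":[0,0,-9],"rotation":[0,0,0]},{"grip":2.2,"linear":[0,0,-9],"rotation":[0,0,0]}]'; python3 go.py 0.4768 0.2930 0.09
```

```text
time_s: 22.18
eef_pos: [0.4469, -0.0505, 0.0954]
eef_rot: [0.002, 0.895, 0.447, 0.002]
wrist_force: [0.2, -0.1, -1.3]
opening: 0.401
sd mm [0.52 0.19 0.65]
t 22.58 pos [ 0.4441 -0.0494  0.0921] op cm 3.41 F [ 0.1 -0.3 -1.7]
linear cm [ 29.33 -17.98   0.23] rot deg [-0.1  0.   0. ]
```

```bash
python3 -m handwheel '[{"grip":2.2,"linear":[1.5,-0.9,0],"rotation":[0,0,0]},{"grip":2.2,"linear":[4,-2.4,0],"rotation":[0,0,0]},{"grip":2.2,"linear":[7,-4.3,0],"rotation":[0,0,0]},{"grip":2.2,"linear":[10,-6.1,0],"rotation":[0,0,0]},{"grip":2.2,"linear":[13,-8,0],"rotation":[0,0,0]},{"grip":2.2,"linear":[16,-9.8,0],"rotation":[0,0,0]},{"grip":2.2,"linear":[19,-11.6,0],"rotation":[0,0,0]},{"grip":2.2,"linear":[22,-13.5,0],"rotation":[0,0,0]},{"grip":2.2,"linear":[25,-15.3,0],"rotation":[0,0,0]},{"grip":2.2,"linear":[27.5,-16.9,0],"rotation":[0,0,0]},{"grip":2.2,"linear":[28.8,-17.7,0],"rotation":[0,0,0]},{"grip":2.2,"linear":[29.3,-18,0],"rotation":[0,0,0]}]';python3 -m handwheel '[{"grip":2.2,"linear":[0,0,0],"rotation":[0,0,0]},{"grip":2.2,"linear":[0,0,0],"rotation":[0,0,0]},{"grip":2.2,"linear":[0,0,0],"rotation":[0,0,0]}]'; python3 go.py 0.4768 0.2930 0.0085
```

```text
time_s: 23.58
eef_pos: [0.4769, 0.2949, 0.0925]
eef_rot: [-0.0, 0.894, 0.448, -0.0]
wrist_force: [-0.7, -0.3, -0.7]
opening: 0.403
time_s: 23.83
eef_pos: [0.4772, 0.2913, 0.0928]
eef_rot: [0.0, 0.895, 0.446, -0.001]
wrist_force: [-0.3, -0.2, -0.7]
opening: 0.403
sd mm [0.08 0.35 0.13]
t 24.23 pos [0.4775 0.2917 0.0932] op cm 3.47 F [-0.   0.1 -1. ]
linear cm [ 0.06 -0.14  8.47] rot deg [ 0.  0. -0.]
```

```bash
python3 -m handwheel '[{"grip":2.2,"linear":[0.06,-0.14,2],"rotation":[0,0,0]},{"grip":2.2,"linear":[0.06,-0.14,4],"rotation":[0,0,0]},{"grip":2.2,"linear":[0.06,-0.14,6],"rotation":[0,0,0]},{"grip":2.2,"linear":[0.06,-0.14,7.6],"rotation":[0,0,0]},{"grip":2.2,"linear":[0.06,-0.14,8.2],"rotation":[0,0,0]},{"grip":2.2,"linear":[0.06,-0.14,8.2],"rotation":[0,0,0]},{"grip":2.2,"linear":[0.06,-0.14,8.2],"rotation":[0,0,0]}]'; python3 go.py 0.4768 0.293 0.0075
```

```text
time_s: 24.82
eef_pos: [0.4768, 0.2939, 0.0115]
eef_rot: [0.0, 0.895, 0.446, 0.0]
wrist_force: [-0.3, 0.4, 0.2]
opening: 0.4
sd mm [0.25 0.09 0.26]
t 25.22 pos [0.4774 0.2942 0.0122] op cm 3.41 F [ 0.1 -0.4 -1.1]
linear cm [-0.13  0.02  0.47] rot deg [ 0.1 -0.1  0. ]
```

```bash
python3 -m handwheel '[{"grip":2.2,"linear":[-0.1,0.02,0.1],"rotation":[0,0,0]},{"grip":2.2,"linear":[-0.1,0.02,0.25],"rotation":[0,0,0]},{"grip":2.2,"linear":[-0.1,0.02,0.4],"rotation":[0,0,0]},{"grip":2.2,"linear":[-0.1,0.02,0.48],"rotation":[0,0,0]},{"grip":2.2,"linear":[-0.1,0.02,0.48],"rotation":[0,0,0]},{"grip":2.2,"linear":[-0.1,0.02,0.48],"rotation":[0,0,0]}]'; python3 go.py 0.4768 0.293 0.0075
```

```text
time_s: 25.72
eef_pos: [0.4762, 0.2929, 0.0075]
eef_rot: [0.0, 0.895, 0.447, -0.0]
wrist_force: [-5.1, -2.2, 12.2]
opening: 0.398
sd mm [0.01 0.01 0.01]
t 26.12 pos [0.4762 0.2929 0.0075] op cm 3.44 F [-4.7 -2.5 11.9]
linear cm [0.04 0.04 0.  ] rot deg [-0.  0.  0.]
```

```bash
python3 -m handwheel '[{"grip":3.9,"linear":[0,0,0],"rotation":[0,0,0]},{"grip":4.3,"linear":[0,0,0],"rotation":[0,0,0]},{"grip":4.5,"linear":[0,0,0],"rotation":[0,0,0]},{"grip":4.5,"linear":[0,0,0],"rotation":[0,0,0]},{"grip":4.5,"linear":[0,0,-1],"rotation":[0,0,0]},{"grip":4.5,"linear":[0,0,-3],"rotation":[0,0,0]},{"grip":4.5,"linear":[0,0,-6],"rotation":[0,0,0]},{"grip":5,"linear":[0,0,-9],"rotation":[0,0,0]},{"grip":5,"linear":[0,0,-9],"rotation":[0,0,0]},{"grip":5,"linear":[0,0,-9],"rotation":[0,0,0]}]'; python3 go.py 0.6617 -0.0506 0.10
```

```text
time_s: 26.95
eef_pos: [0.478, 0.2937, 0.0992]
eef_rot: [0.0, 0.895, 0.447, 0.003]
wrist_force: [-0.3, 0.8, -0.1]
opening: 0.582
sd mm [0.47 0.18 0.75]
t 27.35 pos [0.4755 0.2927 0.0956] op cm 4.97 F [ 0.1 -0.1 -0.2]
linear cm [-16.24  35.52  -0.45] rot deg [-0.1  0.1  0. ]
```

```bash
python3 -m handwheel '[{"grip":5,"linear":[-8,17.5,-0.4],"rotation":[0,0,0]},{"grip":5,"linear":[-8,17.5,-0.4],"rotation":[0,0,0]},{"grip":5,"linear":[-8,17.5,-0.4],"rotation":[0,0,0]},{"grip":5,"linear":[-16.2,35.5,-0.4],"rotation":[0,0,0]},{"grip":5,"linear":[-16.2,35.5,-0.4],"rotation":[0,0,0]},{"grip":5,"linear":[-16.2,35.5,-0.4],"rotation":[0,0,0]},{"grip":5,"linear":[-16.2,35.5,-0.4],"rotation":[0,0,0]},{"grip":5,"linear":[-16.2,35.5,-0.4],"rotation":[0,0,0]},{"grip":5,"linear":[-16.2,35.5,-0.4],"rotation":[0,0,0]},{"grip":5,"linear":[-16.2,35.5,-0.4],"rotation":[0,0,0]},{"grip":5,"linear":[-16.2,35.5,-0.4],"rotation":[0,0,0]},{"grip":5,"linear":[-16.2,35.5,-0.4],"rotation":[0,0,0]}]'; python3 go.py 0.6617 -0.0506 0.011
python3 - <<'E'
from h import *
for n in("scene","top"):
    im=cv2.cvtColor(cams.camera(n),cv2.COLOR_RGB2BGR); cv2.imwrite(f"pics/{n}6.png",im)
    if n=="scene": cv2.imwrite("pics/scz6.png",cv2.resize(im[130:300,240:490],None,fx=3.1,fy=3.1,interpolation=cv2.INTER_CUBIC))
    else: cv2.imwrite("pics/tz6.png",cv2.resize(im[200:265,140:240],None,fx=6,fy=6,interpolation=cv2.INTER_CUBIC))
E
```

```text
time_s: 28.35
eef_pos: [0.662, -0.0505, 0.0994]
eef_rot: [-0.001, 0.895, 0.446, -0.001]
wrist_force: [-0.6, 1.1, -0.5]
opening: 0.588
sd mm [0.31 0.38 0.4 ]
t 28.75 pos [ 0.6618 -0.0485  0.1001] op cm 5.02 F [-0.2  0.1 -0.3]
linear cm [-0.17  0.13  8.91] rot deg [-0.1  0.   0.1]
```

View pics/scz6.png

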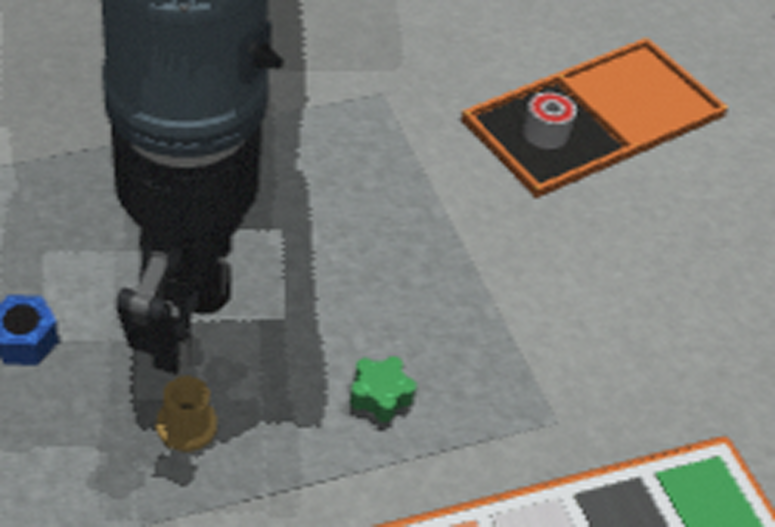

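View pics/tz6.png

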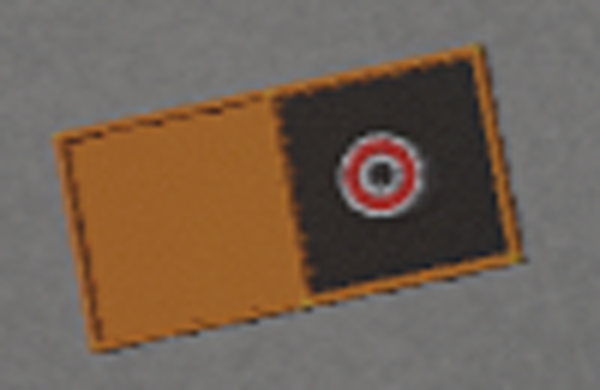

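The red bearing stands in the orange tray's rubber pocket (scene zoom 552,107). The gripper is over the bush; descend.

```bash
python3 -m handwheel '[{"grip":5,"linear":[-0.17,0.13,2],"rotation":[0,0,0]},{"grip":5,"linear":[-0.17,0.13,4],"rotation":[0,0,0]},{"grip":5,"linear":[-0.17,0.13,6],"rotation":[0,0,0]},{"grip":5,"linear":[-0.17,0.13,8],"rotation":[0,0,0]},{"grip":5,"linear":[-0.17,0.13,8.5],"rotation":[0,0,0]},{"grip":5,"linear":[-0.17,0.13,8.6],"rotation":[0,0,0]},{"grip":5,"linear":[-0.17,0.13,8.6],"rotation":[0,0,0]}]'; python3 go.py 0.6617 -0.0506 0.012
```

```text
time_s: 29.43
eef_pos: [0.6626, -0.052, 0.0147]
eef_rot: [0.0, 0.895, 0.447, 0.0]
wrist_force: [-0.5, -0.1, 1.4]
opening: 0.586
sd mm [0.28 0.06 0.35]
t 29.83 pos [ 0.6634 -0.0523  0.0158] op cm 4.99 F [ 0.1  0.1 -0.1]
linear cm [ 0.04 -0.23  0.38] rot deg [ 0.1 -0.   0. ]
```

```bash
python3 -m handwheel '[{"grip":5,"linear":[0.05,-0.23,0.3],"rotation":[0,0,0]},{"grip":5,"linear":[0.05,-0.23,0.38],"rotation":[0,0,0]},{"grip":5,"linear":[0.05,-0.23,0.38],"rotation":[0,0,0]},{"grip":1.8,"linear":[0.05,-0.23,0.38],"rotation":[0,0,0]},{"grip":1.8,"linear":[0.05,-0.23,0.38],"rotation":[0,0,0]},{"grip":1.8,"linear":[0.05,-0.23,0.38],"rotation":[0,0,0]},{"grip":1.8,"linear":[0.05,-0.23,0.38],"rotation":[0,0,0]},{"grip":1.8,"linear":[0.05,-0.23,0.38],"rotation":[0,0,0]},{"grip":1.8,"linear":[0.05,-0.23,0.38],"rotation":[0,0,0]}]'; python3 go.py 0.6617 -0.0506 0.1
```

```text
time_s: 30.58
eef_pos: [0.6612, -0.0504, 0.0108]
eef_rot: [0.0, 0.895, 0.446, 0.0]
wrist_force: [0.2, -0.2, 1.6]
opening: 0.329
sd mm [0.01 0.01 0.01]
t 30.98 pos [ 0.6612 -0.0504  0.0108] op cm 2.8 F [0.1 0.2 2.3]
linear cm [ 0.02  0.06 -8.92] rot deg [ 0. -0.  0.]
```

```bash
python3 -m handwheel '[{"grip":1.8,"linear":[0,0,-2],"rotation":[0,0,0]},{"grip":1.8,"linear":[0,0,-5],"rotation":[0,0,0]},{"grip":1.8,"linear":[0,0,-9],"rotation":[0,0,0]},{"grip":1.8,"linear":[0,0,-9],"rotation":[0,0,0]},{"grip":1.8,"linear":[0,0,-9],"rotation":[0,0,0]}]'; python3 go.py 0.4558 0.3846 0.1
```

```text
time_s: 31.4
eef_pos: [0.6627, -0.0507, 0.1034]
eef_rot: [0.002, 0.895, 0.447, 0.002]
wrist_force: [-0.3, 0.4, -1.9]
opening: 0.333
sd mm [0.54 0.13 0.86]
t 31.8 pos [ 0.6597 -0.05    0.0989] op cm 2.82 F [ 0.   0.3 -1.7]
linear cm [ 2.246e+01 -4.243e+01 -2.000e-02] rot deg [-0.2  0.1  0. ]
```

```bash
python3 -m handwheel '[{"grip":1.8,"linear":[0.8,-1.5,0],"rotation":[0,0,0]},{"grip":1.8,"linear":[2.3,-4.3,0],"rotation":[0,0,0]},{"grip":1.8,"linear":[4.1,-7.7,0],"rotation":[0,0,0]},{"grip":1.8,"linear":[5.9,-11.1,0],"rotation":[0,0,0]},{"grip":1.8,"linear":[7.7,-14.5,0],"rotation":[0,0,0]},{"grip":1.8,"linear":[9.5,-17.9,0],"rotation":[0,0,0]},{"grip":1.8,"linear":[11.3,-21.3,0],"rotation":[0,0,0]},{"grip":1.8,"linear":[13.1,-24.7,0],"rotation":[0,0,0]},{"grip":1.8,"linear":[14.9,-28.1,0],"rotation":[0,0,0]},{"grip":1.8,"linear":[16.7,-31.5,0],"rotation":[0,0,0]},{"grip":1.8,"linear":[18.5,-34.9,0],"rotation":[0,0,0]},{"grip":1.8,"linear":[19.8,-37.4,0],"rotation":[0,0,0]}]';python3 -m handwheel '[{"grip":1.8,"linear":[1.5,-2.8,0],"rotation":[0,0,0]},{"grip":1.8,"linear":[2.4,-4.5,0],"rotation":[0,0,0]},{"grip":1.8,"linear":[2.7,-5,0],"rotation":[0,0,0]},{"grip":1.8,"linear":[2.7,-5,0],"rotation":[0,0,0]},{"grip":1.8,"linear":[2.7,-5,0],"rotation":[0,0,0]}]'; python3 go.py 0.4558 0.3846 0.016
```

```text
time_s: 32.8
eef_pos: [0.4786, 0.3357, 0.1005]
eef_rot: [-0.0, 0.894, 0.447, -0.0]
wrist_force: [0.1, 0.2, -1.5]
opening: 0.332
time_s: 33.22
eef_pos: [0.4572, 0.3842, 0.1004]
eef_rot: [0.0, 0.895, 0.447, -0.0]
wrist_force: [-0.3, -1.3, -1.9]
opening: 0.327
sd mm [0.15 0.19 0.07]
t 33.62 pos [0.4579 0.3835 0.1005] op cm 2.82 F [ 0.1 -0.1 -1.6]
linear cm [-0.04 -0.24  8.45] rot deg [ 0.  0. -0.]
```

```bash
python3 -m handwheel '[{"grip":1.8,"linear":[-0.04,-0.24,2],"rotation":[0,0,0]},{"grip":1.8,"linear":[-0.04,-0.24,4],"rotation":[0,0,0]},{"grip":1.8,"linear":[-0.04,-0.24,6],"rotation":[0,0,0]},{"grip":1.8,"linear":[-0.04,-0.24,7.6],"rotation":[0,0,0]},{"grip":1.8,"linear":[-0.04,-0.24,8.2],"rotation":[0,0,0]},{"grip":1.8,"linear":[-0.04,-0.24,8.2],"rotation":[0,0,0]},{"grip":1.8,"linear":[-0.04,-0.24,8.2],"rotation":[0,0,0]}]'; python3 go.py 0.4558 0.3846 0.0148
```

```text
time_s: 34.2
eef_pos: [0.4555, 0.3856, 0.0189]
eef_rot: [-0.0, 0.895, 0.446, 0.0]
wrist_force: [0.4, -0.3, -0.9]
opening: 0.333
sd mm [0.26 0.11 0.28]
t 34.6 pos [0.456  0.386  0.0197] op cm 2.83 F [ 0.3 -0.  -1.5]
linear cm [-0.12  0.06  0.49] rot deg [ 0.  -0.1  0. ]
```

```bash
python3 -m handwheel '[{"grip":1.8,"linear":[-0.1,0.05,0.1],"rotation":[0,0,0]},{"grip":1.8,"linear":[-0.1,0.05,0.25],"rotation":[0,0,0]},{"grip":1.8,"linear":[-0.1,0.05,0.4],"rotation":[0,0,0]},{"grip":1.8,"linear":[-0.1,0.05,0.49],"rotation":[0,0,0]},{"grip":1.8,"linear":[-0.1,0.05,0.49],"rotation":[0,0,0]},{"grip":1.8,"linear":[-0.1,0.05,0.49],"rotation":[0,0,0]}]'; python3 go.py 0.4558 0.3846 0.0148
```

```text
time_s: 35.1
eef_pos: [0.4551, 0.3844, 0.0148]
eef_rot: [0.0, 0.895, 0.447, -0.0]
wrist_force: [-4.2, -3.3, 8.8]
opening: 0.329
sd mm [0.02 0.01 0.02]
t 35.5 pos [0.4551 0.3844 0.0148] op cm 2.81 F [-4.  -3.2  9.6]
linear cm [ 0.06  0.05 -0.  ] rot deg [0. 0. 0.]
```

Seated. Release, lift and back away toward the base side for a clear view.

```bash
python3 -m handwheel '[{"grip":3.3,"linear":[0,0,0],"rotation":[0,0,0]},{"grip":3.8,"linear":[0,0,0],"rotation":[0,0,0]},{"grip":4.2,"linear":[0,0,0],"rotation":[0,0,0]},{"grip":4.2,"linear":[0,0,0],"rotation":[0,0,0]},{"grip":4.2,"linear":[0,0,-1],"rotation":[0,0,0]},{"grip":4.2,"linear":[0,0,-3],"rotation":[0,0,0]},{"grip":4.2,"linear":[0,0,-6],"rotation":[0,0,0]},{"grip":5,"linear":[0,0,-10],"rotation":[0,0,0]},{"grip":5,"linear":[0,0,-14],"rotation":[0,0,0]},{"grip":5,"linear":[0,0,-16],"rotation":[0,0,0]},{"grip":5,"linear":[0,0,-16],"rotation":[0,0,0]},{"grip":5,"linear":[0,0,-16],"rotation":[0,0,0]}]'; python3 go.py 0.33 0.15 0.18
```

```text
time_s: 36.5
eef_pos: [0.456, 0.385, 0.1761]
eef_rot: [-0.0, 0.895, 0.447, 0.002]
wrist_force: [0.4, -0.5, -0.9]
opening: 0.582
sd mm [0.3  0.19 0.69]
t 36.9 pos [0.4543 0.384  0.1724] op cm 4.98 F [ 0.1  0.  -0.4]
linear cm [-26.17   4.14  -0.71] rot deg [-0.1  0.1  0. ]
```

```bash
python3 -m handwheel '[{"grip":5,"linear":[-26,4,-1],"rotation":[0,0,0]},{"grip":5,"linear":[-26,4,-1],"rotation":[0,0,0]},{"grip":5,"linear":[-26,4,-1],"rotation":[0,0,0]},{"grip":5,"linear":[-26,4,-1],"rotation":[0,0,0]},{"grip":5,"linear":[-26,4,-1],"rotation":[0,0,0]},{"grip":5,"linear":[-26,4,-1],"rotation":[0,0,0]},{"grip":5,"linear":[-26,4,-1],"rotation":[0,0,0]},{"grip":5,"linear":[-26,4,-1],"rotation":[0,0,0]},{"grip":5,"linear":[-26,4,-1],"rotation":[0,0,0]},{"grip":5,"linear":[-26,4,-1],"rotation":[0,0,0]}]'
python3 - <<'E'
from h import *
for n in("scene","top"):
    im=cv2.cvtColor(cams.camera(n),cv2.COLOR_RGB2BGR); cv2.imwrite(f"pics/{n}7.png",im)
    if n=="scene": cv2.imwrite("pics/scz7.png",cv2.resize(im[110:300,100:480],None,fx=2.1,fy=2.1,interpolation=cv2.INTER_CUBIC))
    else: cv2.imwrite("pics/tz7.png",cv2.resize(im[130:270,140:480],None,fx=2.3,fy=2.3,interpolation=cv2.INTER_CUBIC))
rgb=cv2.cvtColor(cv2.imread("pics/top7.png"),cv2.COLOR_BGR2RGB); sc=cv2.cvtColor(cv2.imread("pics/scene7.png"),cv2.COLOR_BGR2RGB)
for nm,I,n in (("top",rgb,"top"),("scene",sc,"scene")):
    pass
E
```

```text
time_s: 37.73
eef_pos: [0.3314, 0.1531, 0.184]
eef_rot: [-0.0, 0.895, 0.446, 0.0]
wrist_force: [-0.3, -0.2, -0.3]
opening: 0.583
```

View pics/scz7.png

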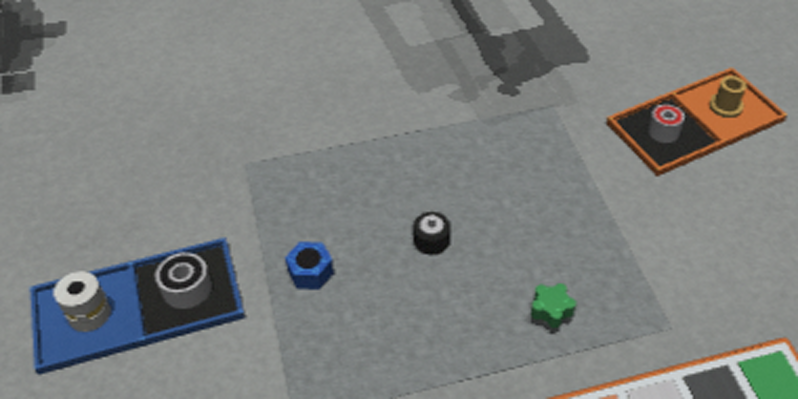

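View pics/tz7.png

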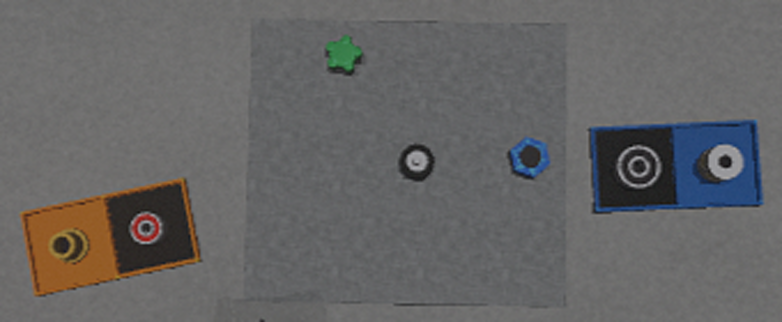

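All four parts stand in their pockets, with the nut, buffer and knob unmoved by eye. Measuring the orange pair and the leftovers.

Run:
```python
from h import *
I={n:cv2.cvtColor(cv2.imread(f"pics/{n}7.png"),cv2.COLOR_BGR2RGB) for n in("top","scene")}
def px(n,x,y): return (140+x/2.3,130+y/2.3) if n=="top" else (100+x/2.1,110+y/2.1)
for k,n,x,y,z in(("red","top",146,228,.032),("red","scene",667,115,.032),("bore","top",64,245,.040),("bore","scene",733,84,.040)):
    u,v=map(int,map(round,px(n,x,y))); c=crop(I[n],u,v).astype(int); gr=c.mean(2)
    m=(c[...,0]-c[...,1]>40)&(c[...,1]-c[...,2]<25) if k=="red" else gr<(60 if n=="top" else 95)
    ct=comp(m,(128,128),300); e=cv2.fitEllipse(ct); q=full(e[0],u,v); print(k,n,q.round(1),np.round(e[1])/8,ray(n,*q,z).round(4))
a,b=cv2.imread("pics/top0.png"),cv2.imread("pics/top7.png")
for nm,u,v in(("nut",370,198),("buf",321,200),("knob",289,154)):
    print(nm,"diff",cv2.absdiff(a,b)[v-14:v+14,u-14:u+14].max(), cv2.phaseCorrelate(np.float64(cv2.cvtColor(a,6)[v-14:v+14,u-14:u+14]),np.float64(cv2.cvtColor(b,6)[v-14:v+14,u-14:u+14])))
o=status.get_obs(); print(o["time_s"],abs(o["dq"]).max())
```

```text
red top [203.  228.7] [11.75  11.875] [0.4759 0.2925]
red scene [417.9 164.3] [ 8.875 13.5  ] [0.477  0.2932]
bore top [166.4 236.2] [6.5 7. ] [0.4548 0.3839]
bore scene [448.8 149.6] [4.625 7.875] [0.4561 0.385 ]
nut diff 8 ((-0.11828765637709715, 0.029563268481313187), 0.9946441206293185)
buf diff 7 ((-0.055202140582983006, 0.047245055754705945), 0.9898229575922531)
knob diff 5 ((-0.07607040004461751, 0.013480843168606427), 1.0172245408273715)
37.8333 0.00496217540300565
```

All within about 1 to 2 mm of the pocket centres; the robot is clear of everything.

```bash
python3 -c "
from bench import ctrl; print(ctrl.hand_in())"
```

```text
the job is handed in; nothing more can be done
None
```

Both repair kits are made up and the job is handed in; about 38 s of the 128 s were used, and no verdict was reported. I placed the parts in the order you listed them:
- **Blue tray:** the big black-sealed bearing is in the rubber pocket and the coupling in the bare one.
- **Orange tray:** the small red-sealed bearing is in the rubber pocket and the brass bush in the bare one.

**Final checks:**
- **Placing:** all four parts look upright in both views. The two orange-tray parts measured within about 1 mm of their pocket centres.
- **Blue tray:** I measured it before the orange kit and afterwards checked it only by eye. The top view put both parts within about 2 mm of centre. The scene view disagreed slightly, putting both about 2.5 mm off.
- **Left alone:** the nut, rubber buffer and green knob have not moved; image shift was about 0.1 px.
- **Forces:** the largest wrist-force reading was about 13 N, while setting the parts down. The gripper ended open, clear of everything.

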